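Load the sloped display tray

ROBOT

A 6-joint arm with a two-finger parallel gripper is mounted at the origin on a cart in front of the work surface, level with it; the furniture and walls round the work are solid. World frame = base frame: x ahead of the robot, y to its left, z up, the work surface at z = 0. Lengths are in m, angles in rad, forces in N, time in s.
With the tool pointing down it reaches from about 0.35 to 0.725 m from the base axis. Payload 4.3 kg.
Tool frame: the origin (TCP) lies midway between the tips of the shut fingers; the grasp point (between the pads) lies 19 mm behind it; z points along the fingers, x is the direction in which the jaws open and shut, and the axes are right-handed (so a half turn about z gives the same grasp; the last joint's range is limited). The gripper opens to 85 mm and grips with 20 to 120 N. Pads are 22 mm wide; open, the fingers measure 114 mm over their backs; the gripper's body (76 mm by 85 mm) begins 54 mm behind the grasp point. The pads swing forward as they close: fully open they stand 13 mm farther back than shut.
Start: joints at [-1.452, 0.377, 0.081, 1.274, 0, 1.46], TCP at [0.13, -0.56, 0.231] pointing down, gripper open.
Joint ranges: [-2.72, 2.72], [-0.84, 1.66], [-1.02, 1.22], [-1.77, 2.12], [-1.37, 1.28], [-3.14, 3.14]. Speed limits (rad/s): [2.57, 2.57, 3.14, 3.14, 3.14, 3.14].

INTERFACE

Orientations are given as a unit quaternion [w, x, y, z].
In Python, from cell import ctrl, capture, calibration, ticket gives the robot as it stands.
- The arm moves only by the shell command python3 -m pendant 'ROWS' [FORCE]. ROWS is JSON, a list of rows, each an object with "gripper": the opening, from 0 (shut) to 1 (fully open); "slide": the shift along the tool's x, y, z in m, a list of three; "angular": the turn, a rotation vector about the tool's x, y, z in rad, a list of three. A call has exactly 8 rows; each row is the pose to reach, as a shift and turn from the pose measured when the call began, along the tool's axes at that moment; what a row does not reach only later rows make up. A row lasts 1/12 s, in which the tool goes at most 41.7 mm and 7.16 degrees, less where a joint would pass 70% of its speed; a pose out of reach is approached as far as the arm can. A call with a gripper value outside its range is refused whole. The fingers move at their own pace and stop on an object; FORCE is the grip in N (left out, the last holds). Time passes only in rows, so rows that repeat a pose let the fingers close, or fill a call up. It gives the time, the measured TCP pose, the force and the opening at its end, in the units of the state.
- ctrl.observe(): the state, without advancing time (a new reading comes with each control period).
- capture(name): name is "side" or "top"; returns the picture (420x560x3 uint8, red, green, blue); there is no depth.
- calibration(name): a dict with "K" (3x3 intrinsics, pixels), "rvec" (rotation vector, rad) and "tvec" (3), from world to camera coordinates, as OpenCV has them. Camera axes: x right, y down, z forward; pixel columns grow to the right and rows downward; lengths in m; the calibration is good to about 2 mm. A picture is of the moment at which its call begins. calibration takes no time and is no camera call.
- ticket.close_job(): hands the job in, once; it reports no verdict.
The state is a dict: "time": time; "joint_positions": joint angles; "qvel": joint speeds; "joint_torque": joint torques, N m; "eef_pos": TCP position; "orientation": TCP orientation; "ft_force": force on the tool from outside, world axes, zero at the start; "wrist_torque": the same for the moment, N m; "finger_gap": opening from 0.0 (shut) to 1.0 (fully open).
Only numpy, scipy, OpenCV 4.12 (cv2) and the standard library are available. Lean on these libraries where they do the work, as an engineer would, in place of code of your own. Each camera call takes 0.05 s, during which the arm holds its last target. There are 200 camera calls.

TASK

Take the wrapped butter bar from the counter and lay it flat and lengthwise on the upper half of the sloped tray with the green back stop, and let go of it. Then push it down the slope until its end rests against the green stop, lying straight in the tray. Leave the bagged ring cakes and the orange-stopped tray alone.

Things in the scene. Friction and masses are not known exactly. Their poses are not given: they have to be found in the camera images.
- butter_bar: Oblong cake bar in a clear crinkled film bag, pale yellow-brown, the only oblong pack lying singly on the counter, right of the trays; loose, rigid, about 40 g; 57 mm wide (its x axis), 101 mm long (its y axis), 25 mm high. Origin at the centre of its underside, z up. Grasp it across the 57 mm. It does not slide down the slope by itself: push its upper end.
- tray_green: Fixed wooden tray with a green stop at its far low end and a green strip on the front panel (its twin beside it is orange). Origin on the counter under mid-floor; x points downhill, y across, z vertical. Floor 220 mm long (110 either way from its middle along the slope, the middle 40 above the counter), falling 12 degrees to the stop (22 high, 8 thick); near end open. 84 mm wide between lips 5 thick, 8 high.
- ring_choc: Bystander: a round dark chocolate ring cake in a clear film bag, 90 x 94 x 24 mm, loose on the counter right of the trays, beside the bar. Origin at the centre of its underside. Farther right stands a heat sealer with a raised arm: pass over it at 0.33 m or more.
- ring_plain: Bystander: a round yellow ring cake in a clear film bag, 90 x 94 x 25 mm, loose on the counter left of the trays, towards the back. Origin at the centre of its underside.

How it is judged:
By the outcome, as a careful person would: the job done as asked, in the order asked, and still so for the second after the job is handed in, with the robot touching nothing.
It also fails if it takes over 46 s, if anything falls off the work surface, if the arm or the gripper's body presses on something with over 40 N, if the wrist force passes 120 N, or if a joint passes its speed limit or range.

## Working session

There is one attempt and no reset: what is moved stays moved. The work goes in short steps, Python scripts to look and compute and a shell command to move; the robot and the scene stay as the last step left them, time stands still between calls to the robot, and variables do not carry over. Pictures are saved under pics/ and viewed, about 8 in all and at most 12, crops included, and the job is handed in when it is done.

```bash
mkdir -p pics; ls; python3 - <<'E'
from cell import ctrl,capture,calibration
import cv2
s=ctrl.observe();print(s)
for n in("side","top"):
    cv2.imwrite(f"pics/{n}0.png",capture(n)[:,:,::-1]);print(n,calibration(n))
E
```

```text
pics
{'time': 0.0, 'joint_positions': array([-1.45231334e+00,  3.78038826e-01,  7.96508362e-02,  1.27444584e+00,
       -3.64214782e-05,  1.46049025e+00]), 'qvel': array([-5.16166893e-04,  1.12736834e-03, -5.01984035e-05, -2.56210631e-04,
       -1.35004403e-03,  3.47023828e-04]), 'joint_torque': array([ 1.25532943e-04, -4.63611102e+01,  2.69870353e+01,  2.10787787e-02,
       -2.71913521e-06, -1.18884603e-06]), 'eef_pos': array([ 0.1303213 , -0.5593537 ,  0.23038441]), 'orientation': array([-7.04484101e-04,  7.83197636e-01, -6.21772003e-01, -7.36128084e-04]), 'ft_force': array([ 0.29482519,  0.8583244 , -0.41561875]), 'wrist_torque': array([0.02427941, 0.0172269 , 0.07454387]), 'finger_gap': 1.0004003016477614}
side {'K': array([[433.0483594 ,   0.        , 278.10102672],
       [  0.        , 433.0483594 , 203.87471471],
       [  0.        ,   0.        ,   1.        ]]), 'rvec': array([ 0.42413076, -2.48814434,  1.50786754]), 'tvec': array([0.51159433, 0.11592529, 0.94402483])}
top {'K': array([[403.52088456,   0.        , 282.06157722],
       [  0.        , 403.52088456, 213.69624799],
       [  0.        ,   0.        ,   1.        ]]), 'rvec': array([ 2.15667806, -2.16428459,  0.19267231]), 'tvec': array([0.00750483, 0.57251692, 0.85861956])}
```

View pics/top0.png

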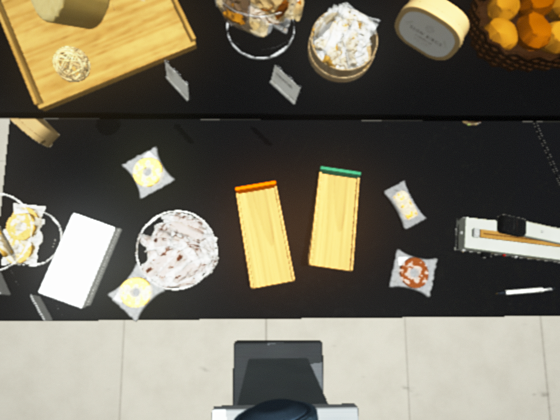

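View pics/side0.png

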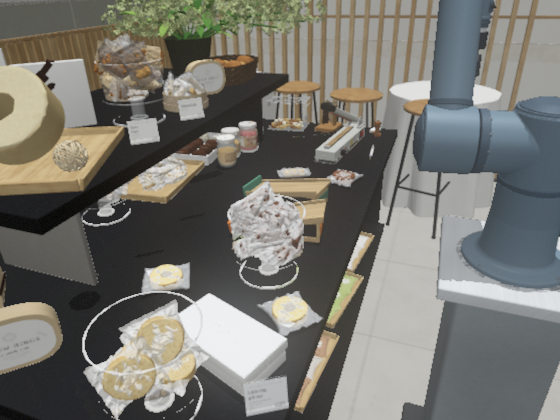

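The top view shows the bar at about (405,204), the choc ring at (413,272), and the green tray from its stop (340,171) to its near end (332,270). In the side view the bar is at (294,173) and the green tray at (288,190).

```bash
cat > h.py <<'E'
import numpy as np,cv2
from cell import ctrl,capture,calibration
def cam(n):
    c=calibration(n);R=cv2.Rodrigues(c["rvec"])[0];return c["K"],R,np.array(c["tvec"]).ravel()
def ray(n,uv,z):
    K,R,t=cam(n);o=-R.T@t;d=R.T@np.linalg.inv(K)@np.array([uv[0],uv[1],1.])
    return o+d*(z-o[2])/d[2]
def proj(n,P):
    c=calibration(n);return cv2.projectPoints(np.float32(P).reshape(-1,1,3),c["rvec"],c["tvec"],c["K"],None)[0].reshape(-1,2)
def blob(m,lo):
    cs=cv2.findContours(m,cv2.RETR_EXTERNAL,cv2.CHAIN_APPROX_NONE)[0]
    return max(cs,key=cv2.contourArea)
E
python3 - <<'E'
from h import *
K,R,t=cam("top");print("cam",-R.T@t, "tcp px",proj("top",[.13,-.56,.23]))
im=cv2.imread("pics/top0.png");hsv=cv2.cvtColor(im,cv2.COLOR_BGR2HSV)
def box(n,x0,y0,x1,y1,lo,hi,z):
    m=np.zeros(im.shape[:2],np.uint8);m[y0:y1,x0:x1]=cv2.inRange(hsv,lo,hi)[y0:y1,x0:x1]
    m=cv2.morphologyEx(m,cv2.MORPH_CLOSE,np.ones((3,3)))
    b=cv2.boxPoints(cv2.minAreaRect(blob(m,0)))
    P=np.array([ray("top",p,z) for p in b]);print(n,b.round(0).tolist(),"c",P.mean(0).round(4))
    for a,c in((0,1),(1,2)):
        e=P[c]-P[a];print("   len",np.linalg.norm(e).round(4),"dir deg",np.degrees(np.arctan2(e[1],e[0])).round(1))
    print(P.round(3).tolist())
box("bar",375,170,440,240,(0,0,60),(180,255,255),.012)
box("barcake",375,170,440,240,(10,60,80),(40,255,255),.02)
box("choc",375,240,445,305,(0,0,60),(180,255,255),.012)
box("stop",310,155,370,185,(50,80,40),(95,255,255),.035)
box("floor",295,160,370,280,(10,40,80),(30,255,255),.045)
cv2.imwrite("pics/z.png",cv2.resize(im[150:300,290:450],None,fx=5,fy=4 and 5)[:750:1,:800][:600])
E
```

```text
cam [0.44188737 0.03470159 0.93198222] tcp px [[628.56494 461.19492]]
bar [[382.0, 191.0], [404.0, 178.0], [427.0, 218.0], [405.0, 231.0]] c [ 0.5989 -0.2814  0.012 ]
   len 0.0606 dir deg -60.4
   len 0.1069 dir deg -152.6
[[0.631, -0.23, 0.012], [0.661, -0.283, 0.012], [0.566, -0.332, 0.012], [0.537, -0.28, 0.012]]
barcake [[404.0, 214.0], [415.0, 209.0], [417.0, 214.0], [407.0, 219.0]] c [ 0.5749 -0.2924  0.02  ]
   len 0.0288 dir deg -64.0
   len 0.0133 dir deg -156.0
[[0.575, -0.277, 0.02], [0.587, -0.303, 0.02], [0.575, -0.308, 0.02], [0.563, -0.282, 0.02]]
choc [[387.0, 287.0], [396.0, 248.0], [439.0, 259.0], [430.0, 297.0]] c [ 0.4408 -0.2932  0.012 ]
   len 0.0915 dir deg -16.4
   len 0.1021 dir deg -103.9
[[0.409, -0.231, 0.012], [0.497, -0.257, 0.012], [0.472, -0.356, 0.012], [0.385, -0.329, 0.012]]
stop [[319.0, 172.0], [320.0, 165.0], [361.0, 171.0], [360.0, 178.0]] c [ 0.6718 -0.1291  0.035 ]
   len 0.0164 dir deg -9.0
   len 0.096 dir deg -98.2
[[0.671, -0.08, 0.035], [0.687, -0.083, 0.035], [0.673, -0.178, 0.035], [0.657, -0.175, 0.035]]
floor [[306.0, 266.0], [318.0, 171.0], [365.0, 177.0], [353.0, 272.0]] c [ 0.5568 -0.1136  0.045 ]
   len 0.2152 dir deg -8.3
   len 0.108 dir deg -97.5
[[0.457, -0.045, 0.045], [0.67, -0.077, 0.045], [0.656, -0.184, 0.045], [0.443, -0.149, 0.045]]
```

View pics/z.png

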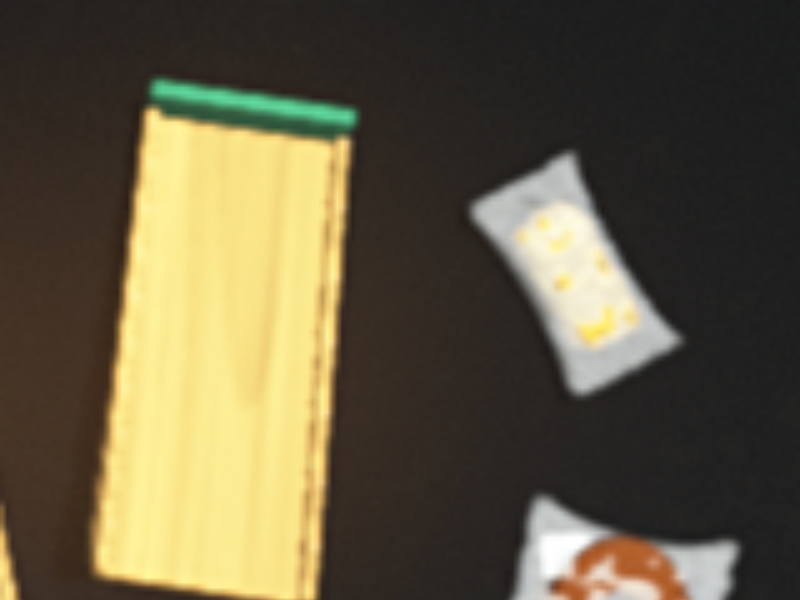

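Bar corners in the picture are (384,192), (405,181), (426,218), (406,229). That gives 61 x 107 mm against 57 x 101 mm, which is plausible. The tray's upper outline corners are (308,265), (354,270), (361,173), (320,166), so I'll locate the tray with proper heights and plan the first move.

```bash
cat >> h.py <<'E'
from scipy.spatial.transform import Rotation as Ro
def tray():
    return np.load("tray.npy")   # x,y,yaw
def rot(jaw_deg,tilt=0.,yaw=0.):
    "tool z down (optionally normal to slope), tool x at jaw_deg"
    j=np.radians(jaw_deg);x=np.array([np.cos(j),np.sin(j),0])
    z=np.array([-np.sin(tilt)*np.cos(yaw),-np.sin(tilt)*np.sin(yaw),-np.cos(tilt)])
    x-=z*(x@z);x/=np.linalg.norm(x);return Ro.from_matrix(np.c_[x,np.cross(z,x),z])
def go(P,Rt):
    s=ctrl.observe();R0=Ro.from_quat(np.roll(s["orientation"],-1));v=R0.inv().apply(np.array(P)-s["eef_pos"])
    print("slide",v.round(4).tolist(),"ang",(R0.inv()*Rt).as_rotvec().round(4).tolist())
def trayp(s,h):
    "point at s along slope from mid-floor, h normal to floor"
    x,y,w=tray();a=np.radians(12);d=s*np.cos(a)+h*np.sin(a)
    return np.array([x+d*np.cos(w),y+d*np.sin(w),.04-s*np.sin(a)+h*np.cos(a)])
E
python3 - <<'E'
from h import *
a=[ray("top",p,z) for p,z in(((308.4,265),.071),((353.6,270),.071),((361.4,173),.039),((320.4,166),.039))]
print(np.round(a,4).tolist())
n=(a[0]+a[1])/2;f=(a[3]+a[2])/2;d=(f-n)[:2];L=np.linalg.norm(d);u=d/L
print("widths",np.linalg.norm((a[0]-a[1])[:2]),np.linalg.norm((a[2]-a[3])[:2]),"L",L,"expect",.228*np.cos(.2094),"yaw",np.degrees(np.arctan2(u[1],u[0])))
# split length residual evenly; near end at -.1095+... (lip top), far at .118cos+.022sin if stop normal to floor
c=(n+f)[:2]/2-u*0.004
print("centre",c);np.save("tray.npy",[*c,np.arctan2(u[1],u[0])])
b=[ray("top",p,.012) for p in((384,192),(404.6,180.6),(426.4,218),(406,229))]
b=np.array(b);e=(b[0]+b[1]-b[2]-b[3])/2;print("bar",b.mean(0),"len",np.linalg.norm(e),"yaw",np.degrees(np.arctan2(e[1],e[0])))
go([.599,-.281,.36],rot(-62.5))
E
```

```text
[[0.4581, -0.0488, 0.071], [0.4471, -0.145, 0.071], [0.6668, -0.1766, 0.039], [0.683, -0.0829, 0.039]]
widths 0.09682511997058953 0.09514561963896413 L 0.2246832218615423 expect 0.22301952573130618 yaw -8.399130533134459
centre [ 0.55976765 -0.11275869]
bar [ 0.59763119 -0.28345937  0.012     ] len 0.0999979188438745 yaw 28.183763935346168
slide [-0.1651, -0.5196, -0.1292] ang [-0.0004, 0.0018, -0.2512]
```

```bash
python3 -m pendant '[{"gripper":1,"slide":[0,0,-0.04],"angular":[0,0,0]},{"gripper":1,"slide":[0,0,-0.08],"angular":[0,0,0]},{"gripper":1,"slide":[0,0,-0.12],"angular":[0,0,0]},{"gripper":1,"slide":[0,0,-0.14],"angular":[0,0,0]},{"gripper":1,"slide":[0,0,-0.14],"angular":[0,0,0]},{"gripper":1,"slide":[0,0,-0.14],"angular":[0,0,0]},{"gripper":1,"slide":[0,0,-0.14],"angular":[0,0,0]},{"gripper":1,"slide":[0,0,-0.14],"angular":[0,0,0]}]'; python3 -c "
from h import *
go([.599,-.281,.36],rot(-62.5))"
```

```text
time: 0.77
eef_pos: [0.1303, -0.559, 0.3686]
orientation: [-0.002, 0.783, -0.622, -0.002]
ft_force: [-0.8, -0.5, 1.3]
finger_gap: 0.998
slide [-0.1645, -0.5195, 0.0098] ang [-0.0013, 0.0052, -0.2512]
```

```bash
python3 -m pendant '[{"gripper":1,"slide":[-0.012,-0.038,0],"angular":[0,0,0]},{"gripper":1,"slide":[-0.024,-0.076,0],"angular":[0,0,0]},{"gripper":1,"slide":[-0.036,-0.114,0],"angular":[0,0,0]},{"gripper":1,"slide":[-0.048,-0.152,0],"angular":[0,0,0]},{"gripper":1,"slide":[-0.06,-0.19,0],"angular":[0,0,0]},{"gripper":1,"slide":[-0.072,-0.228,0],"angular":[0,0,0]},{"gripper":1,"slide":[-0.084,-0.266,0],"angular":[0,0,0]},{"gripper":1,"slide":[-0.096,-0.304,0],"angular":[0,0,0]}]'; python3 -c "
from h import *
go([.598,-.283,.36],rot(-62.2))"
```

```text
time: 1.43
eef_pos: [0.4055, -0.3947, 0.3677]
orientation: [-0.002, 0.783, -0.622, -0.003]
ft_force: [0.9, -1.1, -0.2]
finger_gap: 1.004
slide [-0.0651, -0.2128, 0.008] ang [-0.0002, 0.0081, -0.2565]
```

```bash
python3 -m pendant '[{"gripper":1,"slide":[-0.011,-0.035,0.002],"angular":[0,0.001,-0.04]},{"gripper":1,"slide":[-0.022,-0.071,0.004],"angular":[0,0.002,-0.08]},{"gripper":1,"slide":[-0.033,-0.106,0.006],"angular":[0,0.004,-0.12]},{"gripper":1,"slide":[-0.044,-0.142,0.008],"angular":[0,0.006,-0.17]},{"gripper":1,"slide":[-0.054,-0.177,0.008],"angular":[0,0.008,-0.22]},{"gripper":1,"slide":[-0.065,-0.213,0.008],"angular":[0,0.008,-0.2565]},{"gripper":1,"slide":[-0.065,-0.213,0.008],"angular":[0,0.008,-0.2565]},{"gripper":1,"slide":[-0.065,-0.213,0.008],"angular":[0,0.008,-0.2565]}]'; python3 -c "
from h import *
go([.598,-.283,.12],rot(-62.2))"
```

```text
time: 2.1
eef_pos: [0.5994, -0.2815, 0.3566]
orientation: [0.0, 0.857, -0.515, -0.002]
ft_force: [-0.4, 0.7, -0.3]
finger_gap: 1.002
slide [0.0017, 0.0014, 0.2366] ang [0.0026, 0.0042, 0.0031]
```

```bash
python3 -m pendant '[{"gripper":1,"slide":[0.001,0.001,0.04],"angular":[0.002,0.004,0.003]},{"gripper":1,"slide":[0.002,0.001,0.08],"angular":[0.002,0.004,0.003]},{"gripper":1,"slide":[0.002,0.001,0.12],"angular":[0.002,0.004,0.003]},{"gripper":1,"slide":[0.002,0.001,0.16],"angular":[0.002,0.004,0.003]},{"gripper":1,"slide":[0.002,0.001,0.2],"angular":[0.002,0.004,0.003]},{"gripper":1,"slide":[0.002,0.001,0.236],"angular":[0.002,0.004,0.003]},{"gripper":1,"slide":[0.002,0.001,0.266],"angular":[0.002,0.004,0.003]},{"gripper":1,"slide":[0.002,0.001,0.286],"angular":[0.002,0.004,0.003]}]'; python3 - <<'E'
from h import *
im0=cv2.imread("pics/side0.png");g=im0[155:190,270:322]
m=cv2.inRange(cv2.cvtColor(g,cv2.COLOR_BGR2HSV),(0,0,95),(180,255,255))
c=blob(m,0);r=cv2.boundingRect(c);print("side bbox",r[0]+270,r[1]+155,r[2:])
print("ray of side bbox centre",ray("side",(270+r[0]+r[2]/2,155+r[1]+r[3]/2),.012))
print("expected px of bar",proj("side",[.598,-.283,.012]))
go([.598,-.283,.006],rot(-62.2))
a=capture("side")[:,:,::-1];cv2.imwrite("pics/s1.png",np.hstack([cv2.resize(a[110:210,230:350],None,fx=4,fy=4)]))
E
```

```text
time: 2.77
eef_pos: [0.5937, -0.2824, 0.0665]
orientation: [0.0, 0.856, -0.517, -0.004]
ft_force: [-0.1, 0.1, 0.8]
finger_gap: 1.002
side bbox 270 167 (52, 23)
ray of side bbox centre [ 0.57283099 -0.23418804  0.012     ]
expected px of bar [[293.19626 171.49333]]
slide [0.0029, -0.0038, 0.0604] ang [0.0045, 0.0055, -0.0023]
```

View pics/s1.png

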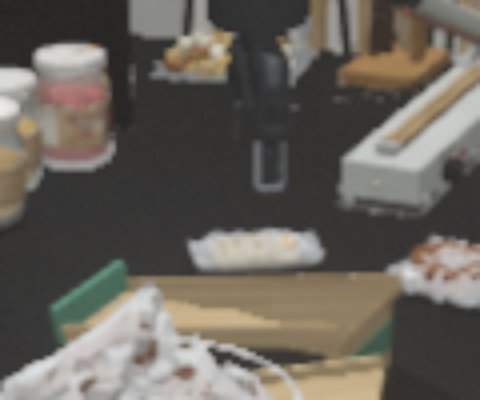

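The side view shows the bar at about (294,172), against (293,171.5) predicted from the top view, so the two views agree. The fingers (tip 297,157) are above it. Next I descend and grip.

```bash
python3 -m pendant '[{"gripper":1,"slide":[0.003,-0.004,0.015],"angular":[0.004,0.005,-0.002]},{"gripper":1,"slide":[0.003,-0.004,0.03],"angular":[0.004,0.005,-0.002]},{"gripper":1,"slide":[0.003,-0.004,0.04],"angular":[0.004,0.005,-0.002]},{"gripper":1,"slide":[0.003,-0.004,0.05],"angular":[0.004,0.005,-0.002]},{"gripper":1,"slide":[0.003,-0.004,0.056],"angular":[0.004,0.005,-0.002]},{"gripper":1,"slide":[0.003,-0.004,0.06],"angular":[0.004,0.005,-0.002]},{"gripper":1,"slide":[0.003,-0.004,0.06],"angular":[0.004,0.005,-0.002]},{"gripper":1,"slide":[0.003,-0.004,0.06],"angular":[0.004,0.005,-0.002]}]'; python3 -c "
from h import *
go([.598,-.283,.006],rot(-62.2))"
```

```text
time: 3.48
eef_pos: [0.5966, -0.2821, 0.0036]
orientation: [0.0, 0.856, -0.517, -0.003]
ft_force: [-0.4, -0.0, -0.3]
finger_gap: 1.001
slide [0.0015, -0.0008, -0.0024] ang [0.0027, 0.0043, -0.0003]
```

```bash
python3 -m pendant '[{"gripper":0.8,"slide":[0.001,-0.001,-0.003],"angular":[0,0,0]},{"gripper":0.5,"slide":[0.001,-0.001,-0.003],"angular":[0,0,0]},{"gripper":0.5,"slide":[0.001,-0.001,-0.003],"angular":[0,0,0]},{"gripper":0.5,"slide":[0.001,-0.001,-0.003],"angular":[0,0,0]},{"gripper":0.5,"slide":[0.001,-0.001,-0.003],"angular":[0,0,0]},{"gripper":0.5,"slide":[0.001,-0.001,-0.003],"angular":[0,0,0]},{"gripper":0.5,"slide":[0.001,-0.001,-0.003],"angular":[0,0,0]},{"gripper":0.5,"slide":[0.001,-0.001,-0.003],"angular":[0,0,0]}]' 30
python3 -m pendant '[{"gripper":0.5,"slide":[0,0,-0.01],"angular":[0,0,0]},{"gripper":0.5,"slide":[0,0,-0.03],"angular":[0,0,0]},{"gripper":0.5,"slide":[0,0,-0.06],"angular":[0,0,0]},{"gripper":0.5,"slide":[0,0,-0.09],"angular":[0,0,0]},{"gripper":0.5,"slide":[0,0,-0.12],"angular":[0,0,0]},{"gripper":0.5,"slide":[0,0,-0.14],"angular":[0,0,0]},{"gripper":0.5,"slide":[0,0,-0.15],"angular":[0,0,0]},{"gripper":0.5,"slide":[0,0,-0.15],"angular":[0,0,0]}]' 30
python3 - <<'E'
from h import *
w=tray()[2]
P=trayp(-.054,.05);print(P)
go(P,rot(np.degrees(w)-90,np.radians(12),w))
a=capture("side")[:,:,::-1];b=capture("top")[:,:,::-1]
cv2.imwrite("pics/s2.png",np.hstack([cv2.resize(x,(400,400)) for x in(a[60:200,230:370],b[130:270,330:470])]))
E
```

```text
time: 4.15
eef_pos: [0.5992, -0.2831, 0.0083]
orientation: [0.0, 0.856, -0.517, -0.001]
ft_force: [-0.1, 0.7, 4.8]
finger_gap: 0.649
time: 4.82
eef_pos: [0.6012, -0.2842, 0.1619]
orientation: [0.0, 0.856, -0.517, 0.002]
ft_force: [0.4, 0.4, -0.5]
finger_gap: 0.648
[ 0.51779828 -0.10656185  0.10013461]
slide [-0.1962, -0.009, 0.0611] ang [-0.2054, -0.0688, 0.6291]
```

View pics/s2.png

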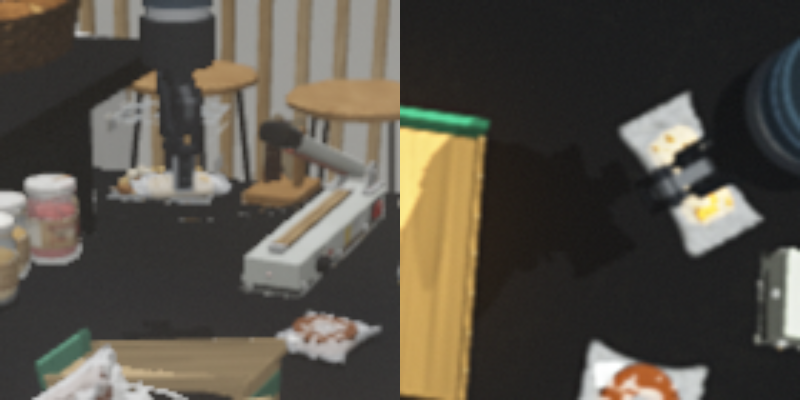

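The grasp holds (gap 0.648, about 55 mm). The bar hangs level between the pads, with bag corners in the right half at (618,125), (688,92), (763,218), (695,257).

```bash
python3 - <<'E'
from h import *
b=np.array([ray("top",(330+(u-400)/2.857,130+v/2.857),.166) for u,v in((618,125),(688,92),(763,218),(695,257))])
e=(b[0]+b[1]-b[2]-b[3])/2;s=ctrl.observe();R=Ro.from_quat(np.roll(s["orientation"],-1))
print("c",b.mean(0),"len",np.linalg.norm(e),"yaw",np.degrees(np.arctan2(e[1],e[0])),"in tool",R.inv().apply(b.mean(0)-s["eef_pos"]),R.inv().apply(e))
w=tray()[2]
go(trayp(-.054,.10),rot(np.degrees(w)-90,np.radians(12),w))
E
```

```text
c [ 0.60016279 -0.28429599  0.166     ] len 0.10182504430430521 yaw 27.708801062682525 in tool [ 0.00145791 -0.0002042  -0.00832593] [ 0.00015228 -0.10182484 -0.00013861]
slide [-0.188, -0.0186, 0.009] ang [-0.2004, -0.0645, 0.6295]
```

```bash
python3 -m pendant '[{"gripper":0.5,"slide":[-0.028,-0.003,0],"angular":[-0.03,-0.009,0.09]},{"gripper":0.5,"slide":[-0.056,-0.006,0],"angular":[-0.06,-0.018,0.18]},{"gripper":0.5,"slide":[-0.084,-0.009,0],"angular":[-0.09,-0.028,0.28]},{"gripper":0.5,"slide":[-0.112,-0.012,0],"angular":[-0.12,-0.038,0.37]},{"gripper":0.5,"slide":[-0.14,-0.014,0.002],"angular":[-0.15,-0.047,0.46]},{"gripper":0.5,"slide":[-0.165,-0.016,0.005],"angular":[-0.175,-0.056,0.55]},{"gripper":0.5,"slide":[-0.188,-0.0186,0.009],"angular":[-0.2,-0.0645,0.63]},{"gripper":0.5,"slide":[-0.188,-0.0186,0.009],"angular":[-0.2,-0.0645,0.63]}]'
python3 - <<'E'
from h import *
w=tray()[2]
go(trayp(-.054,.03),rot(np.degrees(w)-90,np.radians(12),w))
E
```

```text
time: 5.58
eef_pos: [0.5246, -0.1039, 0.1459]
orientation: [-0.07, -0.65, 0.752, 0.083]
ft_force: [-1.0, 0.2, -1.1]
finger_gap: 0.644
slide [0.0038, -0.0039, 0.066] ang [0.0091, 0.0025, 0.0012]
```

```bash
python3 -m pendant '[{"gripper":0.5,"slide":[0.004,-0.004,0.015],"angular":[0.009,0.002,0.001]},{"gripper":0.5,"slide":[0.004,-0.004,0.03],"angular":[0.009,0.002,0.001]},{"gripper":0.5,"slide":[0.004,-0.004,0.045],"angular":[0.009,0.002,0.001]},{"gripper":0.5,"slide":[0.004,-0.004,0.055],"angular":[0.009,0.002,0.001]},{"gripper":0.5,"slide":[0.004,-0.004,0.063],"angular":[0.009,0.002,0.001]},{"gripper":0.5,"slide":[0.004,-0.004,0.066],"angular":[0.009,0.002,0.001]},{"gripper":0.5,"slide":[0.004,-0.004,0.066],"angular":[0.009,0.002,0.001]},{"gripper":0.5,"slide":[0.004,-0.004,0.066],"angular":[0.009,0.002,0.001]}]'
python3 - <<'E'
from h import *
w=tray()[2]
go(trayp(-.054,.0095),rot(np.degrees(w)-90,np.radians(12),w))
a=capture("side")[:,:,::-1];b=capture("top")[:,:,::-1]
cv2.imwrite("pics/s3.png",np.hstack([cv2.resize(x,(400,400)) for x in(a[110:230,220:340],b[150:290,270:410])]))
E
```

```text
time: 6.25
eef_pos: [0.514, -0.1064, 0.0808]
orientation: [-0.068, -0.65, 0.753, 0.079]
ft_force: [-0.5, 0.1, -0.2]
finger_gap: 0.649
slide [-0.0004, 0.0003, 0.0208] ang [-0.0003, 0.0005, 0.0002]
```

View pics/s3.png

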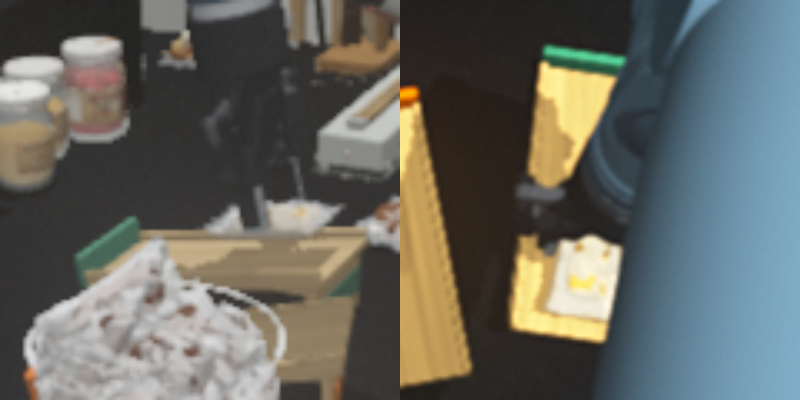

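The bar is straight over the upper half of the tray. In the right half its near edge is at about (550-612, 305-318), just inside the tray's near end at row 330. I'll lower it and release.

```bash
python3 -m pendant '[{"gripper":0.5,"slide":[0,0,0.005],"angular":[0,0,0]},{"gripper":0.5,"slide":[0,0,0.01],"angular":[0,0,0]},{"gripper":0.5,"slide":[0,0,0.014],"angular":[0,0,0]},{"gripper":0.5,"slide":[0,0,0.018],"angular":[0,0,0]},{"gripper":0.5,"slide":[0,0,0.0205],"angular":[0,0,0]},{"gripper":0.5,"slide":[0,0,0.0205],"angular":[0,0,0]},{"gripper":0.5,"slide":[0,0,0.0205],"angular":[0,0,0]},{"gripper":0.5,"slide":[0,0,0.0205],"angular":[0,0,0]}]'
python3 - <<'E'
from h import *
w=tray()[2]
go(trayp(-.054,.0085),rot(np.degrees(w)-90,np.radians(12),w));print(ctrl.observe()["ft_force"])
E
```

```text
time: 7.02
eef_pos: [0.5105, -0.1059, 0.0613]
orientation: [-0.068, -0.65, 0.753, 0.079]
ft_force: [0.7, -0.4, 0.4]
finger_gap: 0.647
slide [-0.0004, 0.0009, 0.002] ang [-0.0018, 0.0003, 0.0002]
[ 0.74936284 -0.38530464  0.37472479]
```

```bash
python3 -m pendant '[{"gripper":0.5,"slide":[0,0,0.001],"angular":[0,0,0]},{"gripper":0.5,"slide":[0,0.001,0.002],"angular":[0,0,0]},{"gripper":0.5,"slide":[0,0.001,0.0025],"angular":[0,0,0]},{"gripper":0.5,"slide":[0,0.001,0.0025],"angular":[0,0,0]},{"gripper":0.5,"slide":[0,0.001,0.0025],"angular":[0,0,0]},{"gripper":0.5,"slide":[0,0.001,0.0025],"angular":[0,0,0]},{"gripper":0.5,"slide":[0,0.001,0.0025],"angular":[0,0,0]},{"gripper":0.5,"slide":[0,0.001,0.0025],"angular":[0,0,0]}]'
```

```text
time: 7.68
eef_pos: [0.5091, -0.1057, 0.0592]
orientation: [-0.068, -0.65, 0.753, 0.078]
ft_force: [-0.4, 0.4, 2.3]
finger_gap: 0.649
```

```bash
python3 -m pendant '[{"gripper":0.7,"slide":[0,0,0],"angular":[0,0,0]},{"gripper":0.75,"slide":[0,0,0],"angular":[0,0,0]},{"gripper":0.8,"slide":[0,0,0],"angular":[0,0,0]},{"gripper":0.82,"slide":[0,0,0],"angular":[0,0,0]},{"gripper":0.82,"slide":[0,0,0],"angular":[0,0,0]},{"gripper":0.82,"slide":[0,0,-0.005],"angular":[0,0,0]},{"gripper":0.82,"slide":[0,0,-0.015],"angular":[0,0,0]},{"gripper":0.82,"slide":[0,0,-0.03],"angular":[0,0,0]}]'
python3 -m pendant '[{"gripper":0.82,"slide":[0,0,-0.02],"angular":[0,0,0]},{"gripper":0.82,"slide":[0,0,-0.05],"angular":[0,0,0]},{"gripper":0.82,"slide":[0,0,-0.07],"angular":[0,0,0]},{"gripper":0.3,"slide":[0,0.03,-0.07],"angular":[0,0,0]},{"gripper":0.3,"slide":[0,0.06,-0.07],"angular":[0,0,0]},{"gripper":0.3,"slide":[0,0.08,-0.07],"angular":[0,0,0]},{"gripper":0.3,"slide":[0,0.08,-0.07],"angular":[0,0,0]},{"gripper":0.3,"slide":[0,0.08,-0.07],"angular":[0,0,0]}]'
python3 - <<'E'
from h import *
w=tray()[2];s=ctrl.observe();print(Ro.from_quat(np.roll(s["orientation"],-1)).as_matrix().round(2))
go(trayp(-.125,.06),rot(np.degrees(w)-90,np.radians(12),w))
a=capture("side")[:,:,::-1];b=capture("top")[:,:,::-1]
cv2.imwrite("pics/s4.png",np.hstack([cv2.resize(x,(400,400)) for x in(a[110:230,220:340],b[150:290,270:410])]))
E
```

```text
time: 8.35
eef_pos: [0.5143, -0.1063, 0.0886]
orientation: [-0.068, -0.65, 0.753, 0.08]
ft_force: [-0.1, 0.1, -0.1]
finger_gap: 0.82
time: 9.02
eef_pos: [0.4513, -0.0971, 0.1751]
orientation: [-0.068, -0.65, 0.753, 0.079]
ft_force: [0.1, -0.7, -0.4]
finger_gap: 0.301
[[-0.15 -0.97 -0.2 ]
 [-0.99  0.14  0.03]
 [-0.    0.21 -0.98]]
slide [-0.0003, -0.0102, 0.0494] ang [-0.0015, 0.0004, -0.0]
```

View pics/s4.png

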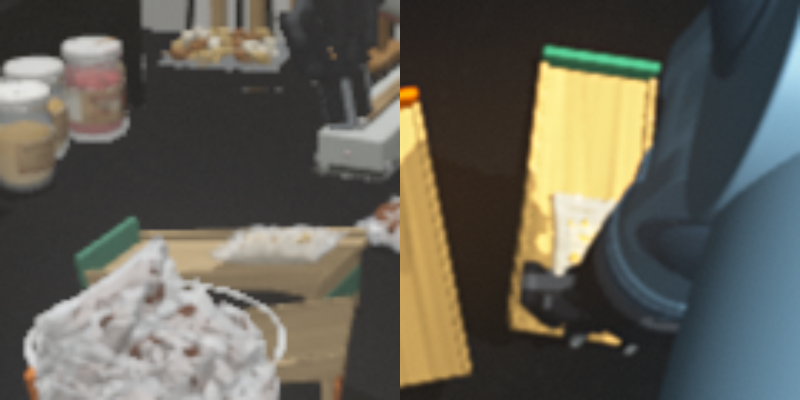

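The bar lies flat and straight on the upper half, with its low edge at (555-615,197) in the right half, near mid-tray. The gripper has let go. I'll lower the fingers behind the upper end.

```bash
python3 - <<'E'
from h import *
w=tray()[2]
for u,v in((555,195),(617,202)):
    p=ray("top",(270+(u-400)/2.857,150+v/2.857),.064);x,y,_=tray();d=p[:2]-[x,y];print("low edge s,lat",(d@[np.cos(w),np.sin(w)]-.025*np.sin(.209))/np.cos(.209),d@[-np.sin(w),np.cos(w)])
E
python3 -m pendant '[{"gripper":0.3,"slide":[0,0.0,0.0],"angular":[0,0,0]},{"gripper":0.3,"slide":[0,-0.001,0],"angular":[0,0,0]},{"gripper":0.3,"slide":[0,-0.002,0.015],"angular":[0,0,0]},{"gripper":0.3,"slide":[0,-0.002,0.03],"angular":[0,0,0]},{"gripper":0.3,"slide":[0,-0.002,0.045],"angular":[0,0,0]},{"gripper":0.3,"slide":[0,-0.002,0.05],"angular":[0,0,0]},{"gripper":0.3,"slide":[0,-0.002,0.05],"angular":[0,0,0]},{"gripper":0.3,"slide":[0,-0.002,0.05],"angular":[0,0,0]}]'
python3 - <<'E'
from h import *
w=tray()[2]
go(trayp(-.134,.007),rot(np.degrees(w)-90,np.radians(12),w))
E
```

```text
low edge s,lat -0.009995678205185836 0.026673949609851703
low edge s,lat -0.008444332917515403 -0.021012376260317333
time: 9.78
eef_pos: [0.4443, -0.0962, 0.125]
orientation: [-0.068, -0.65, 0.753, 0.079]
ft_force: [0.5, 0.2, 0.3]
finger_gap: 0.298
slide [-0.0004, 0.0023, 0.0519] ang [-0.001, 0.0004, 0.0002]
```

```bash
python3 -m pendant '[{"gripper":0.3,"slide":[0,0.003,0.0],"angular":[0,0,0]},{"gripper":0.3,"slide":[0,0.006,0.005],"angular":[0,0,0]},{"gripper":0.3,"slide":[0,0.006,0.015],"angular":[0,0,0]},{"gripper":0.3,"slide":[0,0.006,0.025],"angular":[0,0,0]},{"gripper":0.3,"slide":[0,0.006,0.035],"angular":[0,0,0]},{"gripper":0.3,"slide":[0,0.006,0.045],"angular":[0,0,0]},{"gripper":0.3,"slide":[0,0.006,0.051],"angular":[0,0,0]},{"gripper":0.3,"slide":[0,0.006,0.051],"angular":[0,0,0]}]'
python3 - <<'E'
from h import *
w=tray()[2]
go(trayp(-.134,.007),rot(np.degrees(w)-90,np.radians(12),w));print(ctrl.observe()["ft_force"])
a=capture("side")[:,:,::-1];cv2.imwrite("pics/s5.png",cv2.resize(a[130:230,240:360],None,fx=4,fy=4))
E
```

```text
time: 10.45
eef_pos: [0.427, -0.0934, 0.0756]
orientation: [-0.068, -0.65, 0.753, 0.08]
ft_force: [0.8, -0.6, 0.0]
finger_gap: 0.3
slide [-0.0003, -0.0046, -0.0] ang [0.0008, 0.0008, 0.0002]
[ 0.76183423 -0.60217855  0.04271889]
```

View pics/s5.png

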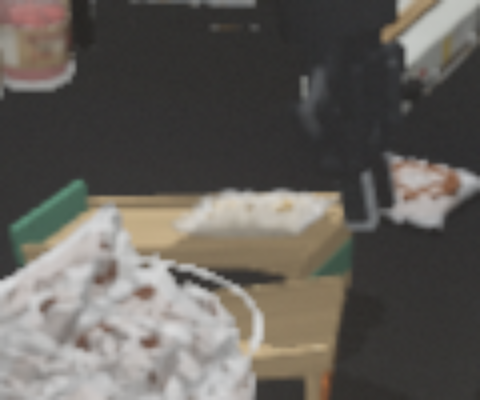

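The fingers are just behind the bar's upper end (bar 180-330, fingers 345-380, row ~215). I'll push downhill along tool −y.

```bash
python3 -m pendant '[{"gripper":0.3,"slide":[0,-0.008,0],"angular":[0,0,0]},{"gripper":0.3,"slide":[0,-0.016,0],"angular":[0,0,0]},{"gripper":0.3,"slide":[0,-0.024,0],"angular":[0,0,0]},{"gripper":0.3,"slide":[0,-0.032,0],"angular":[0,0,0]},{"gripper":0.3,"slide":[0,-0.040,0],"angular":[0,0,0]},{"gripper":0.3,"slide":[0,-0.048,0],"angular":[0,0,0]},{"gripper":0.3,"slide":[0,-0.056,0],"angular":[0,0,0]},{"gripper":0.3,"slide":[0,-0.064,0],"angular":[0,0,0]}]'
python3 - <<'E'
from h import *
w=tray()[2]
go(trayp(-.01,.007),rot(np.degrees(w)-90,np.radians(12),w));print(ctrl.observe()["ft_force"])
E
```

```text
time: 11.17
eef_pos: [0.4904, -0.1028, 0.0627]
orientation: [-0.068, -0.65, 0.753, 0.079]
ft_force: [0.5, -0.2, 0.3]
finger_gap: 0.297
slide [-0.0003, -0.0633, 0.0006] ang [-0.0001, 0.0006, 0.0003]
[ 0.5205962  -0.20243599  0.26884792]
```

```bash
python3 -m pendant '[{"gripper":0.3,"slide":[0,-0.007,0],"angular":[0,0,0]},{"gripper":0.3,"slide":[0,-0.014,0],"angular":[0,0,0]},{"gripper":0.3,"slide":[0,-0.021,0],"angular":[0,0,0]},{"gripper":0.3,"slide":[0,-0.028,0],"angular":[0,0,0]},{"gripper":0.3,"slide":[0,-0.035,0],"angular":[0,0,0]},{"gripper":0.3,"slide":[0,-0.042,0],"angular":[0,0,0]},{"gripper":0.3,"slide":[0,-0.049,0],"angular":[0,0,0]},{"gripper":0.3,"slide":[0,-0.056,0],"angular":[0,0,0]}]'
python3 - <<'E'
from h import *
w=tray()[2]
go(trayp(-.002,.007),rot(np.degrees(w)-90,np.radians(12),w));print(ctrl.observe()["ft_force"])
a=capture("side")[:,:,::-1];b=capture("top")[:,:,::-1]
cv2.imwrite("pics/s6.png",np.hstack([cv2.resize(x,(400,400)) for x in(a[130:230,230:330],b[150:270,290:410])]))
E
```

```text
time: 11.83
eef_pos: [0.5452, -0.1109, 0.0509]
orientation: [-0.068, -0.65, 0.753, 0.079]
ft_force: [0.1, -0.8, -0.8]
finger_gap: 0.3
slide [-0.0003, -0.0146, 0.0006] ang [-0.0, 0.0006, 0.0002]
[ 0.13979978 -0.75640297 -0.83719807]
```

View pics/s6.png

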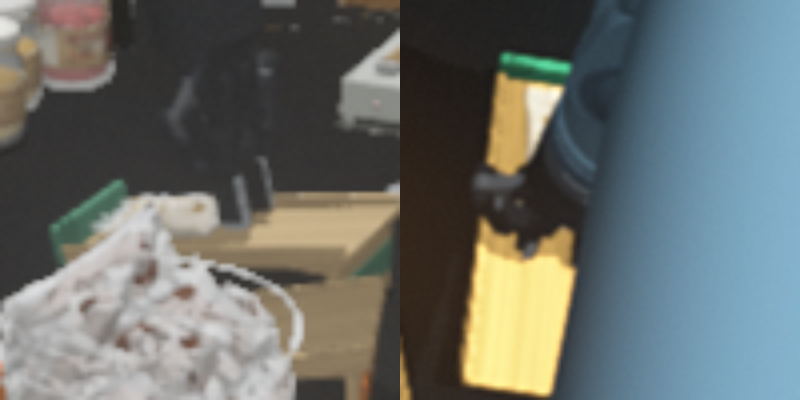

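The bar is now on the lower half, its low end a few mm short of the stop (column ~125 against the stop at ~110, left half). I'll finish gently while watching the force.

```bash
python3 -m pendant '[{"gripper":0.3,"slide":[0,-0.002,0],"angular":[0,0,0]},{"gripper":0.3,"slide":[0,-0.004,0],"angular":[0,0,0]},{"gripper":0.3,"slide":[0,-0.006,0],"angular":[0,0,0]},{"gripper":0.3,"slide":[0,-0.007,0],"angular":[0,0,0]},{"gripper":0.3,"slide":[0,-0.008,0],"angular":[0,0,0]},{"gripper":0.3,"slide":[0,-0.009,0],"angular":[0,0,0]},{"gripper":0.3,"slide":[0,-0.01,0],"angular":[0,0,0]},{"gripper":0.3,"slide":[0,-0.01,0],"angular":[0,0,0]}]'
python3 -m pendant '[{"gripper":0.3,"slide":[0,-0.001,0],"angular":[0,0,0]},{"gripper":0.3,"slide":[0,-0.001,0],"angular":[0,0,0]},{"gripper":0.3,"slide":[0,-0.002,0],"angular":[0,0,0]},{"gripper":0.3,"slide":[0,-0.002,0],"angular":[0,0,0]},{"gripper":0.3,"slide":[0,-0.003,0],"angular":[0,0,0]},{"gripper":0.3,"slide":[0,-0.003,0],"angular":[0,0,0]},{"gripper":0.3,"slide":[0,-0.003,0],"angular":[0,0,0]},{"gripper":0.3,"slide":[0,-0.003,0],"angular":[0,0,0]}]'
```

```text
time: 12.6
eef_pos: [0.5556, -0.1125, 0.0487]
orientation: [-0.068, -0.65, 0.753, 0.079]
ft_force: [-0.0, -0.5, -0.6]
finger_gap: 0.293
time: 13.27
eef_pos: [0.5585, -0.1129, 0.048]
orientation: [-0.068, -0.65, 0.753, 0.079]
ft_force: [-0.8, 0.7, -0.4]
finger_gap: 0.303
```

```bash
python3 -m pendant '[{"gripper":0.3,"slide":[0,-0.001,0],"angular":[0,0,0]},{"gripper":0.3,"slide":[0,-0.001,0],"angular":[0,0,0]},{"gripper":0.3,"slide":[0,-0.002,0],"angular":[0,0,0]},{"gripper":0.3,"slide":[0,-0.002,0],"angular":[0,0,0]},{"gripper":0.3,"slide":[0,-0.003,0],"angular":[0,0,0]},{"gripper":0.3,"slide":[0,-0.003,0],"angular":[0,0,0]},{"gripper":0.3,"slide":[0,-0.003,0],"angular":[0,0,0]},{"gripper":0.3,"slide":[0,-0.003,0],"angular":[0,0,0]}]'
python3 - <<'E'
from h import *
s=ctrl.observe();print(s["eef_pos"],s["ft_force"])
a=capture("side")[:,:,::-1];b=capture("top")[:,:,::-1]
cv2.imwrite("pics/s7.png",np.hstack([cv2.resize(x,(400,400),interpolation=cv2.INTER_CUBIC) for x in(a[155:215,230:290],b[155:215,305:365])]))
E
```

```text
time: 13.93
eef_pos: [0.5586, -0.1129, 0.0475]
orientation: [-0.07, -0.65, 0.753, 0.081]
ft_force: [-7.8, 0.8, 6.1]
finger_gap: 0.302
[ 0.55861105 -0.11289152  0.0475425 ] [-7.79037161  0.80687685  6.06036035]
```

View pics/s7.png

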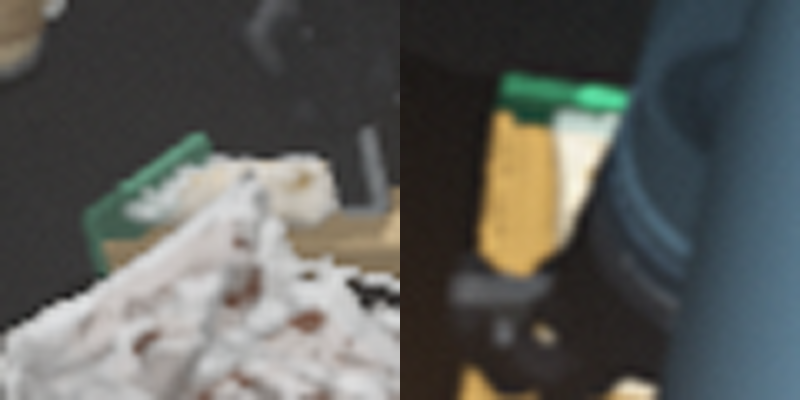

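The force rose to 8 N with no further travel, and the bar's end meets the stop (right half, at about (585,115)). I'll back off uphill, lift, and check with an unobstructed view.

```bash
python3 -m pendant '[{"gripper":0.3,"slide":[0,0.005,0],"angular":[0,0,0]},{"gripper":0.3,"slide":[0,0.015,0],"angular":[0,0,0]},{"gripper":0.3,"slide":[0,0.025,-0.005],"angular":[0,0,0]},{"gripper":0.3,"slide":[0,0.035,-0.02],"angular":[0,0,0]},{"gripper":0.3,"slide":[0,0.04,-0.05],"angular":[0,0,0]},{"gripper":0.3,"slide":[0,0.04,-0.09],"angular":[0,0,0]},{"gripper":0.3,"slide":[0,0.04,-0.13],"angular":[0,0,0]},{"gripper":0.3,"slide":[0,0.04,-0.17],"angular":[0,0,0]}]'
python3 -m pendant '[{"gripper":0.3,"slide":[0.04,0,-0.01],"angular":[0,0,0]},{"gripper":0.3,"slide":[0.08,0,-0.03],"angular":[0,0,0]},{"gripper":0.3,"slide":[0.12,0,-0.05],"angular":[0,0,0]},{"gripper":0.3,"slide":[0.16,0,-0.07],"angular":[0,0,0]},{"gripper":0.3,"slide":[0.2,0,-0.09],"angular":[0,0,0]},{"gripper":0.3,"slide":[0.24,0,-0.1],"angular":[0,0,0]},{"gripper":0.3,"slide":[0.27,0,-0.1],"angular":[0,0,0]},{"gripper":0.3,"slide":[0.27,0,-0.1],"angular":[0,0,0]}]'
python3 - <<'E'
from h import *
a=capture("side")[:,:,::-1];b=capture("top")[:,:,::-1];cv2.imwrite("pics/top8.png",b)
cv2.imwrite("pics/s8.png",np.hstack([cv2.resize(x,(400,400),interpolation=cv2.INTER_CUBIC) for x in(a[140:220,230:310],b[155:255,290:390])]))
E
```

```text
time: 14.7
eef_pos: [0.5555, -0.1124, 0.2246]
orientation: [-0.069, -0.65, 0.753, 0.08]
ft_force: [0.7, -0.6, 0.1]
finger_gap: 0.296
time: 15.37
eef_pos: [0.5248, -0.3817, 0.3101]
orientation: [-0.072, -0.648, 0.753, 0.089]
ft_force: [-4.4, 3.1, -2.7]
finger_gap: 0.296
```

View pics/s8.png

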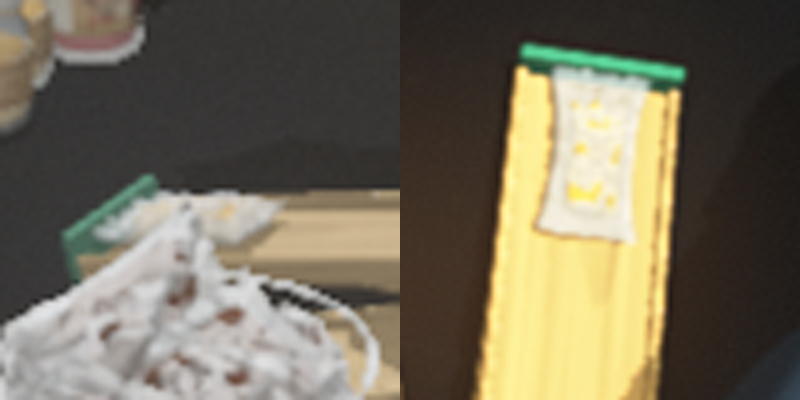

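The bar lies straight with its end on the stop (right half, top edge (553-650, 72-85) meeting the green). The last wrist reading was 5-6 N with the tool near the sealer, so I'll check whether that is only motion and move clear, up and away.

```bash
python3 -m pendant '[{"gripper":0.3,"slide":[0,0,-0.02],"angular":[0,0,0]},{"gripper":0.3,"slide":[0,0,-0.05],"angular":[0,0,0]},{"gripper":0.3,"slide":[-0.02,0.02,-0.06],"angular":[0,0,0]},{"gripper":0.3,"slide":[-0.04,0.03,-0.06],"angular":[0,0,0]},{"gripper":0.3,"slide":[-0.06,0.03,-0.06],"angular":[0,0,0]},{"gripper":0.3,"slide":[-0.06,0.03,-0.06],"angular":[0,0,0]},{"gripper":0.3,"slide":[-0.06,0.03,-0.06],"angular":[0,0,0]},{"gripper":0.3,"slide":[-0.06,0.03,-0.06],"angular":[0,0,0]}]'
python3 - <<'E'
from h import *
im=capture("top")[:,:,::-1];im0=cv2.imread("pics/top0.png")
cv2.imwrite("pics/top9.png",im)
print("force",ctrl.observe()["ft_force"])
P8=[(290+(u-400)/4,155+v/4) for u,v in((553,72),(650,82),(633,241),(540,232))]
z=[.045,.045,.06,.06];b=np.array([ray("top",p,q) for p,q in zip(P8,z)]);e=(b[0]+b[1]-b[2]-b[3])/2
x,y,w=tray();d=(b.mean(0)[:2]-[x,y]);print("yaw rel tray",np.degrees(np.arctan2(e[1],e[0])-w),"centre s,lat",d@[np.cos(w),np.sin(w)],d@[-np.sin(w),np.cos(w)])
for n,(x0,y0,x1,y1) in dict(choc=(375,245,445,305),plain=(115,140,185,205),orange=(230,175,300,295)).items():
    print(n,"mean diff",cv2.absdiff(im,im0)[y0:y1,x0:x1].mean().round(2))
cv2.imwrite("pics/s9.png",np.hstack([cv2.resize(im,(560,420))]))
E
```

```text
time: 16.13
eef_pos: [0.5346, -0.3274, 0.3655]
orientation: [-0.065, -0.651, 0.754, 0.063]
ft_force: [0.6, -0.4, -0.4]
finger_gap: 0.301
force [ 0.14499249  0.05087182 -0.25345755]
yaw rel tray 0.2231238434662848 centre s,lat 0.056254748121355565 0.0005484437356480617
choc mean diff 85.79
plain mean diff 1.07
orange mean diff 9.0
```

View pics/s9.png

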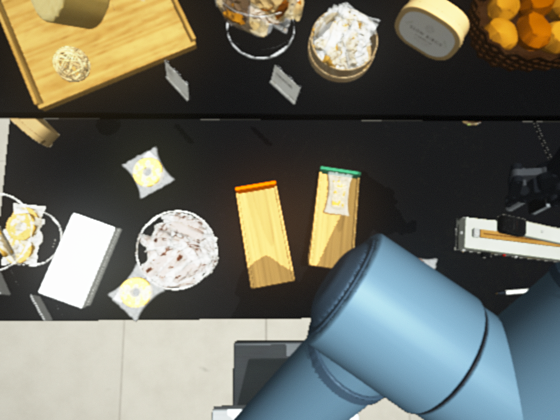

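```bash
python3 -c "
from cell import ticket;print(ticket.close_job())"
```

```text
the job is handed in; nothing more can be done
None
```

The butter bar is against the green stop, lying straight in the tray, and the job is handed in at about 16 s of the 46 s allowed. I gripped it across its 57 mm width and laid it flat on the upper half of the green tray. After letting go, I pushed its upper end downhill until the wrist force rose to about 10 N with no further travel.

**Last checks that passed:**
- **Position:** the bar is about 0.2° off the tray axis and 0.5 mm off centre. Its low end shows against the green stop in both views.
- **Robot clear:** the wrist force read about 0 N at the end, with the gripper at 0.37 m.
- **Plain ring and orange tray:** the plain ring cake shows no change from the start. The orange tray stands at the same place; its picture differs a little, which I put down to the arm's shadow.

**Not confirmed:**
- **Chocolate ring:** the arm hid it in the last picture. The last views before that, taken during the push, showed it in place, and the gripper never went down near it.
- **Retreat move:** the wrist read about 6 N for a moment at (0.52, −0.38, 0.31), just under the 0.33 m clearance height near the heat sealer. I think it was the arm braking, because it went away after I moved clear and the sealer looks unmoved, but I can't rule out a light touch.

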